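# Seat a keyed plaster mould on the jigger wheel

## Robot

A 7-joint arm with a two-finger parallel gripper is mounted at the origin on the work surface. World frame = base frame: x ahead of the robot, y to its left, z up, the work surface at z = 0. Lengths are in m, angles in rad, forces in N, time in s.
With the tool pointing down it reaches from about 0.425 to 0.95 m from the base axis. Payload 16.7 kg.
Tool frame: the origin (TCP) lies between the finger pads; the fingertips stand 8 mm ahead of it and the grasp point (between the pads) lies 11 mm behind it (bot.tips_ahead is the distance from the TCP to the fingertips, in m); z points along the fingers, y is the direction in which the jaws open and shut (so a half turn about z gives the same grasp; the last joint's range is limited). The gripper opens to 94 mm and grips with 3 to 60 N. Pads are 16 mm wide; open, the fingers measure 119 mm over their backs; the gripper's body (75 mm by 177 mm) begins 78 mm behind the grasp point.
Start: joints at [-1.429, 0.426, 0.074, 1.606, -0.034, 1.111, -0.067], TCP at [0.194, 0.647, 0.213] pointing down, gripper open.
Joint ranges: [-2.85, 2.85], [-0.5, 2.14], [-1.23, 1.37], [0.21, 2.46], [-1.02, 4.16], [0.16, 2.05], [-2.73, 2.73]. Speed limits (rad/s): [1.89, 1.89, 2.39, 2.39, 3.01, 3.01, 3.01].

## Interface

Orientations are given as a rotation vector (axis times angle).
In Python, from rig import bot, optics, workorder gives the robot as it stands.
- The arm moves only by the tool play_rows, never from a script. Its argument "commands" is one flat list of numbers, 7 for each row, row after row: the shift along the world's x, y, z each as a share of 0.8 m, from -1 to 1, then the turn, a rotation vector about the world's x, y, z each as a share of 2 pi rad, from -1 to 1, then the finger opening in mm, from 0 to 94. A call has 1 to 5 rows; each row is the pose to reach, as a shift and turn from the pose measured when the call began, turning the shorter way round; what a row does not reach only later rows make up. A row lasts 1/8 s, in which the tool goes at most 62.5 mm and 10.7 degrees, less where a joint would pass 70% of its speed; a pose out of reach is approached as far as the arm can. A call with a number of a shift or a turn outside -1 to 1 is refused whole. A call with a gripper value outside its range is refused whole. The fingers move at their own pace and stop on an object; "squeeze" is the grip in N (left out, the last holds). Time passes only in rows, so rows that repeat a pose let the fingers close. It gives the time, the measured TCP pose, the force and the opening at its end, in the units of the state.
- bot.read_state(): the state, without advancing time (a new reading comes with each control period).
- optics.snapshot(name): name is "scene" or "side" or "wrist"; returns a dict with "img" (420x560x3 uint8, red, green, blue), "vertical_fov" (degrees; the focal length in pixels is half the picture's height over the tangent of half this angle, whatever the lens; pixels are square), "cx", "cy" (the principal point, pixels), "k1" (the pictures are not rectified: a ray, as slopes to the right and down, at radius r is drawn at 1 + k1 r^2 times it, then the intrinsics apply), "cam_to_world" (4x4, takes a point from camera to world coordinates). Camera axes: x right, y down, z forward; pixel columns grow to the right and rows downward; lengths in m; the calibration is good to about 2 mm. A picture is of the moment at which its call begins. There is no depth.
- workorder.job_done(): hands the job in, once; it reports no verdict.
The state is a dict: "clock": time; "joint_pos": joint angles; "dq": joint speeds; "joint_torque": joint torques, N m; "eef_pos": TCP position; "orientation": TCP orientation; "force": force on the tool from outside, world axes, zero at the start; "ft_torque": the same for the moment, N m; "gripper_width": finger opening in m.
Only numpy, scipy, OpenCV 4.12 (cv2) and the standard library are available. Lean on these libraries where they do the work, as an engineer would, in place of code of your own. Each camera call takes 0.05 s, during which the arm holds its last target. There are 200 camera calls.

## Task

The round plaster mould sits raised and turned wrongly on the jigger wheel. Push it round by its wooden ribs with a fingertip until the notch in its rim stands over the red key, then press it straight down until it lies fully home on the wheel head, with the key in the notch. Do not grip or lift the mould, leave the things around the wheel where they stand, and finish clear of everything.

Things in the scene. Friction and masses are not known exactly. Their poses are not given: they have to be found in the camera images.
- wheel: Dark steel jigger wheel, bolted down, locked (it does not turn): foot 190 mm across, head a flat disc 224 mm across, its top 70 mm above the bench. Origin: centre of its underside, on the bench; z up; x points from the axis to the red key.
- key (a point): Red key fixed on the head, 14 mm wide: a low block from 76 to 93 mm from the wheel's axis, 9.5 mm high, and behind it, just outside the mould's rim, a red upright to 103 mm, 30 mm high, always in sight. This point: on the low block's top, 80 mm from the axis. The raised mould clears the low block by 2.5 mm and can go home only with its notch over it.
- mould: Off-white plaster disc, 172 mm across, 24 mm thick, about 0.55 kg, turning either way at a light push (1 to 4 N), and stopping with it; it may start at any angle over 34 degrees off the key. Origin: centre of its underside, 82 mm above the bench raised, 70 mm home; z up; x points to the notch, as does a dark line on its top. Two wooden ribs lie along its y axis.
- notch (a point): The notch in the mould's rim: open outwards, through the whole thickness, 20 mm wide, cut in to 70 mm from the mould's centre (3 mm clearance each side of the key). This point is at its middle, 80 mm from the centre, level with the underside.
- rib_left (a point): Centre of the wooden rib on the mould's +y side: a bar 46 mm long radially (from 30 to 76 mm from the centre), 14 mm thick, 22 mm high, standing on the mould's top face.
- rib_right (a point): Centre of the like wooden rib on the mould's -y side.
- press_spot (a point): Middle of the mould's top face, 24 mm above its underside, flat and bare within 30 mm. Pressing here sends the mould down level (so does pressing anywhere within 50 mm of it).
- cup_mould: Bystander: loose stepped plaster block, 75 x 75 mm, 80 mm high. Origin: centre of its underside.
- jar: Bystander: loose white jar with red lid, 66 mm across, 90 mm high. Origin: centre of its underside.
- brush: Bystander: loose brush lying on the bench, 170 mm long, wooden handle. Origin near its middle, on the bench.
- tub: Bystander: loose small yellow tub with white lid, 86 mm across, 86 mm high. Origin: centre of its underside.
- head_centre (a point): Middle of the head's top face, hidden under the mould. Here an aluminium lifting plate, 104 mm across, stands 12 mm proud and carries the mould. Stiff friction keeps it up under the mould; pressing the mould with 8 to 10 N moves it down, and it stays down. A stub on it keeps the mould on the axis (about 2 mm play).
There are look-alikes about, which are no part of the job. There is more than one size of the mould; the one meant has the size given above.

How it is judged:
By the outcome, as a careful person would: the job done as asked, in the order asked, and still so for the second after the job is handed in, with the robot touching nothing.
It also fails if it takes over 67 s, if anything falls off the work surface, if the arm or the gripper's body presses on something with over 40 N, if the wrist force passes 120 N, or if a joint passes its speed limit or range.

## Working session

There is one attempt and no reset: what is moved stays moved. The work goes in short steps, Python scripts to look and compute and a tool call to move; the robot and the scene stay as the last step left them, time stands still between calls to the robot, and variables do not carry over. Pictures are saved under pics/ and viewed, about 8 in all and at most 12, crops included, and the job is handed in when it is done.

Besides the shell and the picture viewer there is one more tool, called in YAML: its name, and indented under it one key for each argument. play_rows: Moves the arm, as the interface text tells. Shift numbers are shares of 0.8 m and turn numbers shares of 2 pi rad, none past 1 either way. Its arguments: {"type":"object","properties":{"commands":{"type":"array","items":{"type":"number"}},"squeeze":{"type":"number"}},"required":["commands"]}

```bash
ls; mkdir -p pics; cat > h.py <<'E'
import numpy as np, cv2
from rig import bot, optics, workorder
def snap(n,f):
    s=optics.snapshot(n); cv2.imwrite(f,s['img'][:,:,::-1]); np.save(f[:-4]+'.npy',s,allow_pickle=True); return s
def load(f): return np.load(f,allow_pickle=True).item()
def K(s):
    f=210/np.tan(np.radians(s['vertical_fov'])/2); return np.array([[f,0,s['cx']],[0,f,s['cy']],[0,0,1]]),np.array([s['k1'],0,0,0.])
def rays(s,px):
    k,d=K(s); n=cv2.undistortPoints(np.array(px,float).reshape(-1,1,2),k,d).reshape(-1,2)
    T=np.array(s['cam_to_world']); v=np.c_[n,np.ones(len(n))]@T[:3,:3].T
    return T[:3,3],v
def plane(s,px,z):
    o,v=rays(s,px); return o+v*((z-o[2])/v[:,2])[:,None]
def proj(s,P):
    T=np.array(s['cam_to_world']); p=(np.array(P,float).reshape(-1,3)-T[:3,3])@T[:3,:3]
    k,d=K(s); return cv2.projectPoints(p.reshape(-1,1,3),np.zeros(3),np.zeros(3),k,d)[0].reshape(-1,2)
def tri(s1,p1,s2,p2):
    a,u=rays(s1,[p1]); b,v=rays(s2,[p2]); u=u[0]/np.linalg.norm(u[0]); v=v[0]/np.linalg.norm(v[0])
    t=np.linalg.lstsq(np.c_[u,-v],b-a,rcond=None)[0]; P,Q=a+u*t[0],b+v*t[1]
    return (P+Q)/2,np.linalg.norm(P-Q)
E
python3 - <<'E'
from h import *
a=snap('scene','pics/a.png'); b=snap('side','pics/b.png'); c=snap('wrist','pics/c.png')
for s in (a,b,c): print(np.round(s['cam_to_world'],3).tolist(),s['vertical_fov'],s['k1'])
cv2.imwrite('pics/bc.png',np.hstack([cv2.resize(x['img'],(400,300))[:,:,::-1] for x in (b,c)]))
print(bot.read_state())
E
```

```text
pics
[[-0.833, 0.431, -0.346, 0.957], [0.553, 0.66, -0.509, 0.614], [0.009, -0.615, -0.788, 1.067], [0.0, 0.0, 0.0, 1.0]] 53.265715014671045 -0.07330975291902285
[[0.766, -0.484, 0.423, 0.053], [-0.643, -0.578, 0.503, -0.554], [0.001, -0.657, -0.754, 0.896], [0.0, 0.0, 0.0, 1.0]] 56.55318984599747 0.02862371332617885
[[0.287, 0.924, 0.252, 0.12], [0.958, -0.276, -0.078, 0.668], [-0.002, 0.264, -0.964, 0.383], [0.0, 0.0, 0.0, 1.0]] 65.2698509464535 -0.04126522327800996
{'clock': 0.15, 'joint_pos': array([-1.42948311,  0.42660305,  0.07387934,  1.60643268, -0.03409951,
        1.11082059, -0.06712518]), 'dq': array([ 0.00076831, -0.00323089, -0.00071498, -0.0019976 , -0.00080074,
       -0.00113164, -0.00105726]), 'joint_torque': array([ 4.95676111e-03, -9.36287427e+01,  3.67001005e+00, -4.54427075e+01,
       -4.87085734e-02,  1.79804204e-02,  8.87251463e-05]), 'eef_pos': array([0.19348565, 0.64633219, 0.21293942]), 'orientation': array([-4.55310004e-01, -3.10835173e+00,  1.57284251e-03]), 'force': array([-0.60492359,  0.67426217,  0.3566105 ]), 'ft_torque': array([-0.01163293, -0.0196184 ,  0.01577509]), 'gripper_width': 0.09420569610019466}
```

View pics/a.png

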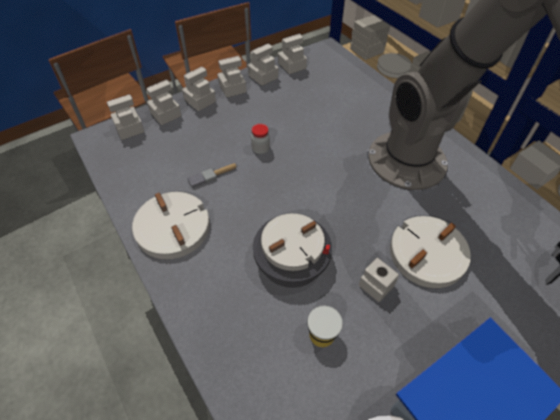

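View pics/b.png

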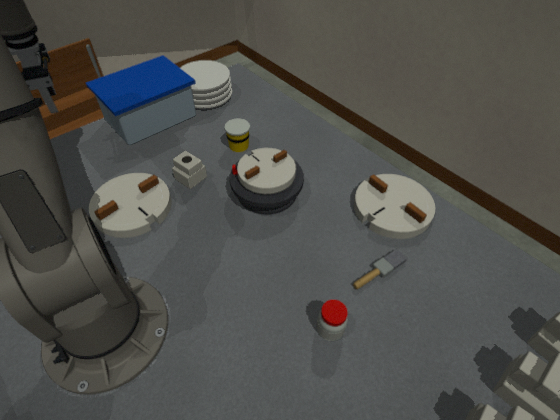

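The scene view shows the mould on the wheel at (293,242), the red key at (327,248), the dark line and notch near (305,253), and ribs at (308,228) and (277,245). In the side view the mould is at (267,171), the key at (235,169), the line at (253,156), and ribs at (252,171) and (280,156). Next I'll measure these with masks.

```bash
python3 - <<'E'
from h import *
def blobs(s,m,roi,amin):
    x0,y0,x1,y1=roi; z=np.zeros(m.shape,np.uint8); z[y0:y1,x0:x1]=m[y0:y1,x0:x1]
    n,l,st,c=cv2.connectedComponentsWithStats(z); return [(st[i,4],c[i].round(1)) for i in range(1,n) if st[i,4]>=amin]
S={}
for f,roi in (('a',(245,200,345,295)),('b',(222,140,310,215))):
    s=load(f'pics/{f}.npy'); i=s['img'].astype(int); r,g,b=i[...,0],i[...,1],i[...,2]
    red=(r>110)&(g<60)&(b<60); wood=(r-b>35)&(g>35)&~red&(r<200); white=(i.min(2)>120)
    print(f,'red',blobs(s,red,roi,3),'wood',blobs(s,wood,roi,15))
    z=np.zeros(white.shape,np.uint8); x0,y0,x1,y1=roi; z[y0:y1,x0:x1]=white[y0:y1,x0:x1]
    c=max(cv2.findContours(z,0,2)[0],key=cv2.contourArea); e=cv2.fitEllipse(cv2.convexHull(c)); print('ell',e)
    S[f]=s,[w for a,w in sorted(blobs(s,wood,roi,15),key=lambda t:-t[0])[:2]],max(blobs(s,red,roi,3),key=lambda t:t[0])[1]
a,wa,ra=S['a'];b,wb,rb=S['b']
wa.sort(key=lambda p:p[0]); wb.sort(key=lambda p:p[0])
for p in wa:
  for q in wb: print('rib',tri(a,p,b,q))
print('red',tri(a,ra,b,rb))
for s,w,l in ((a,wa,(304,252)),(b,wb,(253,156))):
    print('ribs on .119',plane(s,w,.119).round(4).tolist(),'line@.106',plane(s,[l],.106))
print('key plane .087',plane(a,[ra],.087),plane(b,[rb],.087))
for f,s,bx in (('a',a,(235,190,80)),('b',b,(215,130,80))):
    pass
A=cv2.resize(a['img'][195:300,240:345],(399,399),interpolation=2); B=cv2.resize(b['img'][130:225,215:310],(399,399),interpolation=2)
cv2.imwrite('pics/z.png',np.hstack([A,B])[:,:,::-1])
for n,p,s in (('cup',(379,282),a),('tub',(324,330),a)): print(n,plane(s,[p],.05))
for n,p in (('jar',(334,318)),('cup',(188,170)),('tub',(237,136))): print(n,plane(b,[p],.06))
E
```

```text
a red [(np.int32(19), array([327.4, 246.9]))] wood [(np.int32(63), array([308.3, 225.7])), (np.int32(67), array([276.4, 243.9]))]
ell ((292.25799560546875, 239.31556701660156), (53.76877975463867, 62.9075927734375), 93.61141967773438)
b red [(np.int32(9), array([233.2, 165.9]))] wood [(np.int32(178), array([238.6, 145.7])), (np.int32(83), array([280.1, 155.1])), (np.int32(88), array([252.2, 171.3]))]
ell ((266.1138610839844, 167.38182067871094), (39.84547805786133, 57.632083892822266), 89.5522232055664)
rib (array([0.58815387, 0.15597483, 0.15316017]), np.float64(0.11807828239959578))
rib (array([0.5794181 , 0.11191844, 0.08581865]), np.float64(0.08472259637260603))
rib (array([0.53347086, 0.14771961, 0.18217363]), np.float64(0.035737202382098))
rib (array([0.5213985 , 0.10498402, 0.1221606 ]), np.float64(0.0017260752707477572))
red (array([0.5073493 , 0.17885179, 0.09855503]), np.float64(0.00035701549860396695))
ribs on .119 [[0.6256, 0.1053, 0.119], [0.5192, 0.1038, 0.119]] line@.106 [[0.57327631 0.1604047  0.106     ]]
ribs on .119 [[0.561, 0.2223, 0.119], [0.524, 0.1071, 0.119]] line@.106 [[0.57447648 0.16910291 0.106     ]]
key plane .087 [[0.50214219 0.17355948 0.087     ]] [[0.51380246 0.18959048 0.087     ]]
cup [[0.43581827 0.3239179  0.05      ]]
tub [[0.64177672 0.34893828 0.05      ]]
jar [[ 0.40838013 -0.34009509  0.06      ]]
cup [[0.41150984 0.2886508  0.06      ]]
tub [[0.62526968 0.32484003 0.06      ]]
```

View pics/z.png

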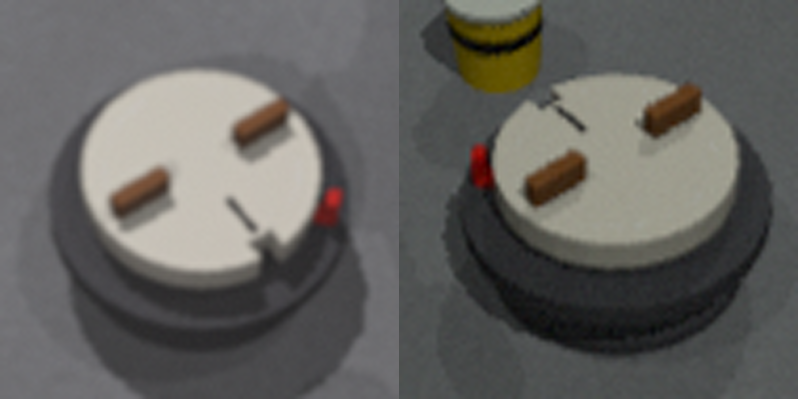

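The raised mould's centre is near (0.573, 0.105), the notch points at about 90° and the key is at about 132°, so it needs about +42° counter-clockwise. I'll push rib_right, at (0.626, 0.105), towards +y. First I'll close the gripper, approach, and look with the wrist camera.

play_rows:
  commands: [0.5,-0.73,0.05,0,0,0.046,0,0.5,-0.73,0.05,0,0,0.046,0,0.5,-0.73,0.05,0,0,0.046,0,0.5,-0.73,0.05,0,0,0.046,0,0.5,-0.73,0.05,0,0,0.046,0]
  squeeze: 20

```text
clock: 0.78
eef_pos: [0.3706, 0.3872, 0.231]
orientation: [0.003, 3.142, -0.001]
force: [1.5, 0.5, 0.5]
gripper_width: 0.0473
```

play_rows:
  commands: [0.287,-0.409,0.02,0,0,0,0,0.287,-0.409,0.02,0,0,0,0,0.287,-0.409,0.02,0,0,0,0,0.287,-0.409,0.02,0,0,0,0,0.287,-0.409,0.02,0,0,0,0]

```text
clock: 1.4
eef_pos: [0.5497, 0.1316, 0.2436]
orientation: [0.003, 3.141, -0.001]
force: [0.8, 0.9, 0.2]
gripper_width: 0.0005
```

play_rows:
  commands: [0.06,-0.1,0,0,0,0,0,0.06,-0.1,0,0,0,0,0,0.06,-0.1,0,0,0,0,0]

```text
clock: 1.78
eef_pos: [0.5984, 0.0487, 0.2433]
orientation: [0.009, 3.141, -0.003]
force: [-0.8, 0.6, -0.2]
gripper_width: 0.0002
```

```bash
python3 - <<'E'
from h import *
print(bot.read_state()['eef_pos'],bot.read_state()['orientation'],bot.read_state()['gripper_width'])
snap('wrist','pics/w1.png')
E
```

```text
[0.59835079 0.04872566 0.24328721] [ 9.08167322e-03  3.14148435e+00 -2.60019340e-03] 0.0002302484239888182
```

View pics/w1.png

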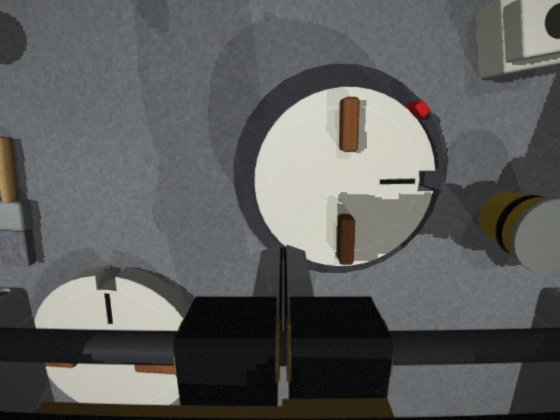

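The wrist view shows the mould disc centred near (347,178), the notch at (430,180), and the line at (398,181). The ribs are at (349,124) and (346,239), the key upright at (420,108), and the fingers at (283,250). I'll measure these points.

```bash
cat > m.py <<'E'
from h import *
def measure(s,ztop,roi):
    i=s['img'].astype(int); r,g,b=i[...,0],i[...,1],i[...,2]
    x0,y0,x1,y1=roi; R=np.zeros(r.shape,bool); R[y0:y1,x0:x1]=1
    def bl(m,n):
        k,l,st,c=cv2.connectedComponentsWithStats((m&R).astype(np.uint8)); o=sorted(range(1,k),key=lambda j:-st[j,4])[:n]
        return [(st[j,4],c[j],l==j) for j in o]
    red=bl((r>130)&(g<70)&(b<70),1); wood=bl((r-b>25)&(g<1.0*r*0.75)&~((r>130)&(g<70)&(b<70)),2)
    out={}
    # red upright: centroid approx, at z .09
    out['red']=(red[0][0],red[0][1],plane(s,[red[0][1]],.097)[0])
    out['ribs']=[(a,c.round(1),plane(s,[c],ztop+.020)[0].round(4)) for a,c,_ in wood]
    wh=((i.min(2)>95)&((r-b)<60)&R).astype(np.uint8)
    c=max(cv2.findContours(wh,0,1)[0],key=cv2.contourArea); h=cv2.convexHull(c).reshape(-1,2)
    P=plane(s,h,ztop); c0=np.median(P[:,:2],0)
    from scipy.optimize import least_squares
    q=least_squares(lambda p:np.hypot(P[:,0]-p[0],P[:,1]-p[1])-p[2],[*P[:,:2].mean(0),.086],loss='soft_l1',f_scale=.001).x
    out['disc']=q
    dark=bl((i.max(2)<70)&(wh==0),8)
    out['dark']=[(a,c.round(1),plane(s,[c],ztop)[0].round(4)) for a,c,_ in dark if a<600]
    return out
E
python3 - <<'E'
from m import *
s=load('pics/w1.npy'); o=measure(s,.106,(225,55,455,275))
for k,v in o.items(): print(k,v)
a=load('pics/a.npy');b=load('pics/b.npy')
print(tri(s,o['red'][1],a,(327.4,246.9)),tri(s,o['red'][1],b,(233.2,165.9)))
# ribs tri with scene
for w in o['ribs']:
  for p,q in (((308.3,225.7),(252.2,171.3)),((276.4,243.9),(280.1,155.1))): print(w[1],tri(s,w[1],a,p),tri(s,w[1],b,q))
E
```

```text
red (np.int32(137), array([422.04379562, 108.04379562]), array([0.5064431 , 0.17746884, 0.097     ]))
ribs [(np.int32(952), array([348.9, 123.8]), array([0.5208, 0.1043, 0.126 ])), (np.int32(654), array([346.6, 239.7]), array([0.6248, 0.1069, 0.126 ]))]
disc [0.57408523 0.10617194 0.08576965]
dark [(np.int32(594), array([343.4, 236.6]), array([0.6288, 0.1076, 0.106 ])), (np.int32(137), array([396.6, 181.2]), array([0.5735, 0.156 , 0.106 ])), (np.int32(115), array([340.9, 123.3]), array([0.5203, 0.1009, 0.106 ])), (np.int32(4), array([352.8, 236.5]), array([0.6287, 0.1169, 0.106 ])), (np.int32(2), array([412. , 111.5]), array([0.5099, 0.1649, 0.106 ])), (np.int32(2), array([353. , 225.5]), array([0.6173, 0.1166, 0.106 ])), (np.int32(2), array([352. , 256.5]), array([0.65  , 0.1173, 0.106 ]))]
(array([0.50642891, 0.17774372, 0.09629371]), np.float64(4.482010371075468e-05)) (array([0.50626777, 0.17648007, 0.10063851]), np.float64(0.0011325857753309387))
[348.9 123.8] (array([0.52066589, 0.10521892, 0.12178842]), np.float64(0.00030923359389905115)) (array([0.52128892, 0.10448554, 0.12271769]), np.float64(0.0013458240938212934))
[348.9 123.8] (array([0.56317252, 0.09488702, 0.06595496]), np.float64(0.09452331744211621)) (array([0.54390193, 0.06155609, 0.20947327]), np.float64(0.06957892619678933))
[346.6 239.7] (array([0.57593717, 0.11779121, 0.19535224]), np.float64(0.06872531978502616)) (array([0.59261017, 0.12843631, 0.08693724]), np.float64(0.09297781563103447))
[346.6 239.7] (array([0.62649528, 0.10740286, 0.12230838]), np.float64(0.0008499953916389557)) (array([0.62777553, 0.10747343, 0.12076008]), np.float64(0.002287008658453962))
```

Everything agrees: disc radius 85.8 mm, centre (0.574, 0.106), rib height as stated, notch at about 91°, key at 133.5°. The turn needed is about +42.5°. I'll lower the closed fingertips onto the −y side of rib_right.

play_rows:
  commands: [0.04,0.022,-0.08,0,0,0,0,0.04,0.022,-0.14,0,0,0,0,0.04,0.022,-0.154,0,0,0,0,0.04,0.022,-0.154,0,0,0,0]

```text
clock: 2.33
eef_pos: [0.6295, 0.0688, 0.1208]
orientation: [-0.005, -3.141, 0.002]
force: [-0.6, -0.6, 1.8]
gripper_width: 0.0004
```

```bash
cat > plan.py <<'E'
import sys
from h import *
c=np.array([.574,.106]); r=.055
s=bot.read_state(); p=s['eef_pos']
from scipy.spatial.transform import Rotation as Ro
yaw=np.degrees(np.arctan2(*Ro.from_rotvec(s['orientation']).as_matrix()[[1,0],0]))-180
print('p',p.round(4),'F',s['force'].round(1),'yaw',round((yaw+180)%360-180,1))
# args: tangential offset (mm), rib angles
t=float(sys.argv[1])/1e3
for a in map(float,sys.argv[2:]):
    A=np.radians(a); q=c+r*np.array([np.cos(A),np.sin(A)])-t*np.array([-np.sin(A),np.cos(A)])
    print(a,q.round(4),'row',((q-p[:2])/.8).round(4),round((.120-p[2])/.8,4),'turn',round(((a-yaw+180)%360-180)/360,4))
E
python3 plan.py 20 1 8 15 22 29 36 43.5
```

```text
p [0.6295 0.0688 0.1208] F [-0.6 -0.6  1.8] yaw -0.2
1.0 [0.6293 0.087 ] row [-0.0001  0.0227] -0.001 turn 0.0032
8.0 [0.6312 0.0938] row [0.0022 0.0313] -0.001 turn 0.0227
15.0 [0.6323 0.1009] row [0.0036 0.0401] -0.001 turn 0.0421
22.0 [0.6325 0.1081] row [0.0038 0.0491] -0.001 turn 0.0616
29.0 [0.6318 0.1152] row [0.0029 0.058 ] -0.001 turn 0.081
36.0 [0.6303 0.1221] row [0.001  0.0667] -0.001 turn 0.1005
43.5 [0.6277 0.1294] row [-0.0022  0.0757] -0.001 turn 0.1213
```

play_rows:
  commands: [0,0.018,0,0,0,0.003,0,0,0.0227,0,0,0,0.003,0,0.001,0.027,0,0,0,0.013,0,0.0022,0.0313,0,0,0,0.0227,0,0.003,0.0357,0,0,0,0.032,0]

```text
clock: 2.95
eef_pos: [0.6325, 0.0973, 0.1222]
orientation: [-0.313, 3.125, -0.002]
force: [-0.4, -3.1, 2.6]
gripper_width: 0.0003
```

```bash
python3 plan.py 20 15 19 22 26 29 32 35
```

```text
p [0.6325 0.0973 0.1222] F [-0.4 -3.1  2.6] yaw 11.5
15.0 [0.6323 0.1009] row [-0.0003  0.0045] -0.0028 turn 0.0099
19.0 [0.6325 0.105 ] row [0.     0.0096] -0.0028 turn 0.021
22.0 [0.6325 0.1081] row [-0.      0.0134] -0.0028 turn 0.0293
26.0 [0.6322 0.1121] row [-0.0004  0.0185] -0.0028 turn 0.0404
29.0 [0.6318 0.1152] row [-0.0009  0.0223] -0.0028 turn 0.0487
32.0 [0.6312 0.1182] row [-0.0016  0.0261] -0.0028 turn 0.0571
35.0 [0.6305 0.1212] row [-0.0025  0.0298] -0.0028 turn 0.0654
```

play_rows:
  commands: [0,0.0045,-0.001,0,0,0.0099,0,0,0.0096,-0.001,0,0,0.021,0,0,0.0134,-0.001,0,0,0.0293,0,-0.0004,0.0185,-0.001,0,0,0.0404,0,-0.0009,0.0223,-0.001,0,0,0.0487,0]

```text
clock: 3.58
eef_pos: [0.6323, 0.1155, 0.1226]
orientation: [-0.789, 3.038, -0.002]
force: [1.2, -0.9, -0.6]
gripper_width: 0.0005
```

```bash
python3 - <<'E'
from m import *
snap('wrist','pics/w2.png'); print(bot.read_state()['eef_pos'],bot.read_state()['force'])
E
python3 plan.py 20 32 35 38 41 43
```

```text
[0.6321965  0.11591793 0.1225898 ] [ 0.92867216 -1.38580539 -0.14875046]
p [0.6322 0.1159 0.1226] F [ 0.9 -1.4 -0.1] yaw 29.3
32.0 [0.6312 0.1182] row [-0.0012  0.0028] -0.0032 turn 0.0076
35.0 [0.6305 0.1212] row [-0.0021  0.0066] -0.0032 turn 0.0159
38.0 [0.6297 0.1241] row [-0.0032  0.0102] -0.0032 turn 0.0243
41.0 [0.6286 0.127 ] row [-0.0045  0.0138] -0.0032 turn 0.0326
43.0 [0.6279 0.1289] row [-0.0054  0.0162] -0.0032 turn 0.0381
```

View pics/w2.png

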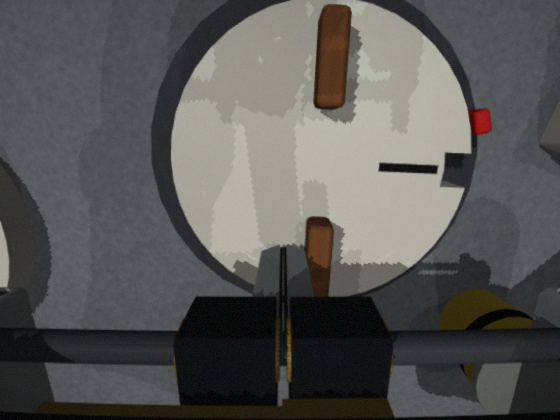

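The fingertips bear on the lower rib (320,255). The line runs (379,167) to (438,170), the notch is near (455,170), and the key is at (481,121). I'll compute the angle still needed.

```bash
cat > ang.py <<'E'
from m import *
def ang(s,ztop,c=np.array([.574,.106]),key=133.5,verbose=1):
    i=s['img'].astype(int); d=(i.max(2)<75).astype(np.uint8)
    n,l,st,ce=cv2.connectedComponentsWithStats(d)
    for j in range(1,n):
        if 40<st[j,4]<900:
            P=plane(s,[ce[j]],ztop)[0,:2]-c; R=np.hypot(*P)
            if .035<R<.065:
                pts=plane(s,np.argwhere(l==j)[:,::-1],ztop)[:,:2]; u=np.linalg.svd(pts-pts.mean(0),full_matrices=False)[2][0]
                L=np.ptp((pts-pts.mean(0))@u); W=np.ptp((pts-pts.mean(0))@u[::-1]*0+(pts-pts.mean(0))@np.array([-u[1],u[0]]))
                print('dark',st[j,4],ce[j].round(1),'R',R.round(4),'angpos',np.degrees(np.arctan2(P[1],P[0])).round(2),'dir',(np.degrees(np.arctan2(u[1],u[0]))%180).round(2),'LW',L.round(4),W.round(4))
    red=((i[...,0]>130)&(i[...,1]<70)&(i[...,2]<70)).astype(np.uint8)
    n,l,st,ce=cv2.connectedComponentsWithStats(red)
    for j in range(1,n):
        if st[j,4]>30:
            P=plane(s,[ce[j]],.097)[0,:2]-c; print('red',st[j,4],ce[j].round(1),np.hypot(*P).round(4),np.degrees(np.arctan2(P[1],P[0])).round(2))
E
python3 -c "
from ang import *
s=load('pics/w2.npy'); ang(s,.106); print(measure(s,.106,(150,0,480,300))['disc'])
P=plane(s,[(316,104),(344,106),(321,8),(350,8)],.128);print(P)
q=[(445,153),(441,187),(472,153),(465,187),(379,167),(438,169.5)]
P=plane(s,q,.106)[:,:2]-[.574,.106]; print(np.hypot(*P.T).round(4),np.degrees(np.arctan2(P[:,1],P[:,0])).round(1))
ang(load('pics/w1.npy'),.106)
"
```

```text
dark 888 [329.4  61.2] R 0.0543 angpos -155.1 dir 27.57 LW 0.0502 0.0172
dark 458 [407.6 167.9] R 0.0506 angpos 116.83 dir 116.79 LW 0.0335 0.0045
red 283 [482.4 121.2] 0.0988 133.37
[0.57341976 0.10678493 0.08533689]
[[0.54898132 0.08674866 0.128     ]
 [0.54319615 0.09892827 0.128     ]
 [0.51201063 0.06767234 0.128     ]
 [0.50557029 0.07905562 0.128     ]]
[0.0716 0.0726 0.0872 0.0866 0.0342 0.0684] [124.3 108.8 123.5 110.5 116.5 116.7]
dark 134 [341.  122.8] R 0.0544 angpos -174.63 dir 1.29 LW 0.0431 0.0026
dark 151 [397.5 181.2] R 0.0509 angpos 90.61 dir 91.57 LW 0.0327 0.0042
dark 792 [345. 238.] R 0.0563 angpos 3.34 dir 2.13 LW 0.052 0.0178
red 137 [422. 108.] 0.0983 133.39
```

```bash
python3 plan.py 17.4 29 32 35 38 41.5
```

```text
p [0.6322 0.1159 0.1226] F [ 0.9 -1.4 -0.1] yaw 29.3
29.0 [0.6305 0.1174] row [-0.0021  0.0019] -0.0032 turn -0.0007
32.0 [0.6299 0.1204] row [-0.0029  0.0056] -0.0032 turn 0.0076
35.0 [0.629  0.1233] row [-0.004   0.0092] -0.0032 turn 0.0159
38.0 [0.6281 0.1261] row [-0.0052  0.0128] -0.0032 turn 0.0243
41.5 [0.6267 0.1294] row [-0.0068  0.0169] -0.0032 turn 0.034
```

play_rows:
  commands: [-0.002,0.0019,-0.001,0,0,0,0,-0.0029,0.0056,-0.001,0,0,0.0076,0,-0.004,0.0092,-0.001,0,0,0.0159,0,-0.0052,0.0128,-0.001,0,0,0.0243,0,-0.0068,0.0169,-0.001,0,0,0.034,0]

```text
clock: 4.25
eef_pos: [0.6277, 0.1297, 0.1226]
orientation: [-1.114, 2.932, -0.002]
force: [4.4, -0.5, 0.0]
gripper_width: 0.0006
```

```bash
python3 - <<'E'
from ang import *
s=snap('wrist','pics/w3.png'); ang(s,.106)
E
python3 plan.py 17.4 41.5 42 42.5 43 43.5 44
```

```text
dark 466 [404.1 163.7] R 0.0505 angpos 131.69 dir 131.03 LW 0.0336 0.0046
red 262 [478.9 157.4] 0.0988 133.39
p [0.6274 0.1302 0.1225] F [ 4.2 -1.4  1.6] yaw 41.8
41.5 [0.6267 0.1294] row [-0.0008 -0.001 ] -0.0032 turn -0.0009
42.0 [0.6265 0.1299] row [-0.0011 -0.0004] -0.0032 turn 0.0005
42.5 [0.6263 0.1303] row [-0.0013  0.0002] -0.0032 turn 0.0019
43.0 [0.6261 0.1308] row [-0.0016  0.0007] -0.0032 turn 0.0033
43.5 [0.6259 0.1312] row [-0.0019  0.0013] -0.0032 turn 0.0047
44.0 [0.6257 0.1317] row [-0.0022  0.0019] -0.0032 turn 0.0061
```

play_rows:
  commands: [-0.0008,0.0008,0,0,0,0.002,0,-0.0016,0.0017,0,0,0,0.004,0,-0.0016,0.0017,0,0,0,0.004,0]

```text
clock: 4.68
eef_pos: [0.6266, 0.1316, 0.1228]
orientation: [-1.155, 2.915, -0.002]
force: [5.7, -1.4, -1.0]
gripper_width: 0.0004
```

```bash
python3 - <<'E'
from ang import *
s=snap('wrist','pics/w4.png'); ang(s,.106)
E
python3 plan.py 17.4 43 44
```

```text
dark 467 [403.2 163.5] R 0.0506 angpos 133.5 dir 133.57 LW 0.0334 0.004
red 260 [477.1 162.1] 0.0988 133.41
red 47 [445.6 164.9] 0.0796 132.15
p [0.6266 0.1316 0.1228] F [ 5.  -0.9 -0.3] yaw 43.2
43.0 [0.6261 0.1308] row [-0.0006 -0.001 ] -0.0036 turn -0.0006
44.0 [0.6257 0.1317] row [-0.0011  0.0001] -0.0036 turn 0.0022
```

The notch is at 133.5° and the key at 133.4°, with red showing through the notch. I'll back off, lift, move over the centre, and check.

play_rows:
  commands: [0.021,-0.022,0,0,0,0,0,0.021,-0.022,0.06,0,0,0,0,0.021,-0.022,0.065,0,0,0,0,-0.066,-0.032,0.065,0,0,0,0,-0.066,-0.032,0.065,0,0,0,0]

```text
clock: 5.35
eef_pos: [0.5705, 0.1044, 0.174]
orientation: [-1.154, 2.919, -0.001]
force: [0.6, -0.9, 0.6]
gripper_width: 0.001
```

```bash
python3 - <<'E'
from ang import *
s=snap('wrist','pics/w5.png'); ang(s,.106); st=bot.read_state(); print(st['eef_pos'],st['force'])
E
```

```text
dark 60 [292.  166.8] R 0.0518 angpos -145.0 dir 43.52 LW 0.0406 0.0007
dark 256 [348.  233.5] R 0.0506 angpos 133.65 dir 133.25 LW 0.0324 0.0041
red 168 [405.9 230. ] 0.0985 133.33
red 63 [383.9 227.3] 0.0807 134.98
[0.57174713 0.10483132 0.17458859] [ 0.25218913 -0.26356941 -0.32946099]
```

View pics/w5.png

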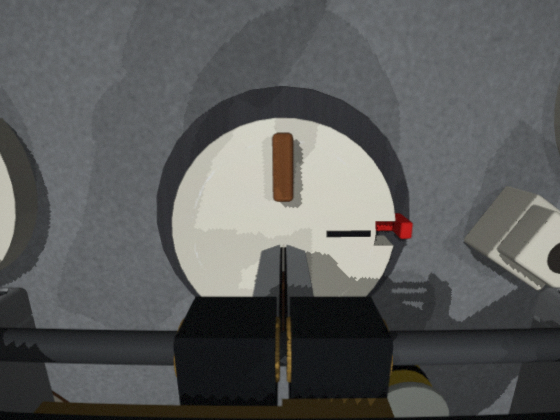

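```bash
python3 - <<'E'
from h import *
s=load('pics/w5.npy'); 
for n,w,z,r in (('notch',10,.106,.078),('block',7,.0795,.078),('block',7,.0795,.09)):
    A=np.radians(133.4)
    for t in (-w/1e3,w/1e3):
        print(n,t,proj(s,[.574+r*np.cos(A)-t*np.sin(A),.106+r*np.sin(A)+t*np.cos(A),z]).round(1))
i=s['img']; print(i[214:250:1,384].tolist())
E
```

```text
notch -0.01 [[382.6 245.8]]
notch 0.01 [[384.6 221.1]]
block -0.007 [[373.9 231.4]]
block 0.007 [[375.  215.6]]
block -0.007 [[387.9 231.4]]
block 0.007 [[389.2 215.5]]
[[206, 203, 191], [206, 204, 193], [203, 202, 188], [206, 205, 194], [202, 202, 191], [203, 202, 189], [193, 190, 178], [111, 81, 75], [86, 20, 15], [85, 11, 13], [87, 13, 12], [146, 24, 23], [159, 29, 27], [148, 21, 19], [158, 27, 25], [142, 21, 22], [97, 20, 20], [43, 32, 31], [41, 43, 44], [51, 51, 53], [51, 50, 55], [65, 66, 64], [93, 92, 85], [104, 103, 98], [105, 106, 99], [104, 106, 97], [106, 107, 97], [107, 106, 99], [106, 107, 99], [107, 108, 99], [112, 109, 102], [145, 142, 135], [198, 195, 184], [204, 200, 189], [202, 199, 189], [205, 202, 191]]
```

The observed notch edges (rows 221 and 245.5) and the block edge (231) match the prediction for aligned. Now I'll press down.

play_rows:
  commands: [0.003,0.0015,-0.04,0,0,0,0,0.003,0.0015,-0.065,0,0,0,0,0.003,0.0015,-0.07,0,0,0,0,0.003,0.0015,-0.07,0,0,0,0]

```text
clock: 5.9
eef_pos: [0.5748, 0.1059, 0.1187]
orientation: [-1.153, 2.917, -0.001]
force: [0.3, -0.0, -0.1]
gripper_width: 0.0003
```

play_rows:
  commands: [0,0,-0.003,0,0,0,0,0,0,-0.006,0,0,0,0,0,0,-0.009,0,0,0,0,0,0,-0.012,0,0,0,0]

```text
clock: 6.4
eef_pos: [0.5753, 0.106, 0.1097]
orientation: [-1.153, 2.916, -0.001]
force: [-1.0, -0.8, 6.2]
gripper_width: 0.0005
```

play_rows:
  commands: [0,0,-0.003,0,0,0,0,0,0,-0.006,0,0,0,0,0,0,-0.009,0,0,0,0,0,0,-0.01,0,0,0,0]

```text
clock: 6.9
eef_pos: [0.5754, 0.1059, 0.1023]
orientation: [-1.153, 2.916, -0.001]
force: [-5.5, -2.0, 17.1]
gripper_width: 0.0007
```

play_rows:
  commands: [0,0,-0.002,0,0,0,0,0,0,-0.003,0,0,0,0,0,0,-0.003,0,0,0,0]

```text
clock: 7.28
eef_pos: [0.5755, 0.106, 0.1021]
orientation: [-1.152, 2.915, -0.0]
force: [-14.4, -1.9, 37.9]
gripper_width: 0.0005
```

It stopped hard at TCP z 0.102, which is the home height. Now I'll rise clear and check.

play_rows:
  commands: [0,0,0.01,0,0,0,0,0,0,0.06,0,0,0,0,0,0,0.12,0,0,0,0,0,0,0.18,0,0,0,0,0.07,-0.12,0.18,0,0,0,0]

```text
clock: 7.9
eef_pos: [0.6083, 0.0562, 0.2506]
orientation: [-1.16, 2.904, 0.001]
force: [1.6, -0.6, -1.3]
gripper_width: 0.0006
```

play_rows:
  commands: [0.06,-0.15,0,0,0,0,0,0.06,-0.15,0,0,0,0,0,0.06,-0.15,0,0,0,0,0,0.06,-0.15,0,0,0,0]

```text
invalid input
```

```bash
python3 - <<'E'
from ang import *
st=bot.read_state(); print(st['eef_pos'],st['force'])
s=snap('wrist','pics/w6.png'); ang(s,.094)
a=snap('scene','pics/a2.png'); b=snap('side','pics/b2.png')
A=cv2.resize(a['img'][195:300,240:345],(399,399),interpolation=2); B=cv2.resize(b['img'][130:225,215:310],(399,399),interpolation=2)
cv2.imwrite('pics/z2.png',np.hstack([A,B])[:,:,::-1])
a0=load('pics/a.npy'); d=(np.abs(a0['img'].astype(int)-a['img']).max(2)>40)
for n,r in (('cup',(360,255,400,302)),('jar',(245,120,275,158)),('brush',(185,160,240,190)),('tub',(303,303,347,350))): print(n,d[r[1]:r[3],r[0]:r[2]].mean())
# heights of rib centres by scene+side
def ribs(s,roi):
    i=s['img'].astype(int);r,g,b=i[...,0],i[...,1],i[...,2]; m=((r-b>35)&(g>35)&(r<200)&~((r>110)&(g<60)&(b<60))).astype(np.uint8); x0,y0,x1,y1=roi
    k,l,st,c=cv2.connectedComponentsWithStats(m[y0:y1,x0:x1].copy()); return [c[j]+[x0,y0] for j in range(1,k) if 25<st[j,4]<150]
for p in ribs(a,(255,205,328,285)):
  for q in ribs(b,(240,145,305,205)): print(p,q,tri(a,p,b,q))
E
```

```text
[0.60826623 0.05617564 0.25057106] [ 1.62405774 -0.63852768 -1.30313409]
dark 102 [340.6 158. ] R 0.0535 angpos -132.18 dir 43.27 LW 0.0442 0.0025
dark 125 [390.6 210.5] R 0.0503 angpos 133.27 dir 133.71 LW 0.0323 0.0032
red 131 [418.7 207.5] 0.078 136.37
red 108 [437.9 211.3] 0.0983 133.45
cup 0.043617021276595745
jar 0.6429824561403509
brush 0.05757575757575758
tub 0.43278529980657643
[296.59649123 221.59649123] [242.95555556 147.48888889] (array([0.54469707, 0.12688504, 0.18414419]), np.float64(0.05419138573671381))
[296.59649123 221.59649123] [267.77777778 155.26666667] (array([0.56395321, 0.09593668, 0.16436817]), np.float64(0.014236476924527817))
[296.59649123 221.59649123] [263.47826087 178.92753623] (array([0.53463147, 0.06948722, 0.11023136]), np.float64(0.000291616163825377))
[288.81632653 252.63265306] [242.95555556 147.48888889] (array([0.5874499 , 0.17308994, 0.13184058]), np.float64(0.07334814091353353))
[288.81632653 252.63265306] [267.77777778 155.26666667] (array([0.60920602, 0.14091512, 0.10835143]), np.float64(0.00016228684930846067))
[288.81632653 252.63265306] [263.47826087 178.92753623] (array([0.58040638, 0.11520234, 0.04637518]), np.float64(0.016174957817365124))
```

View pics/z2.png

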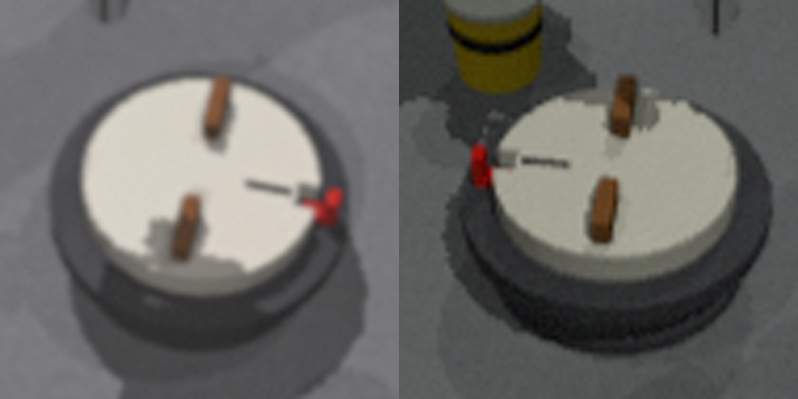

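View pics/w6.png

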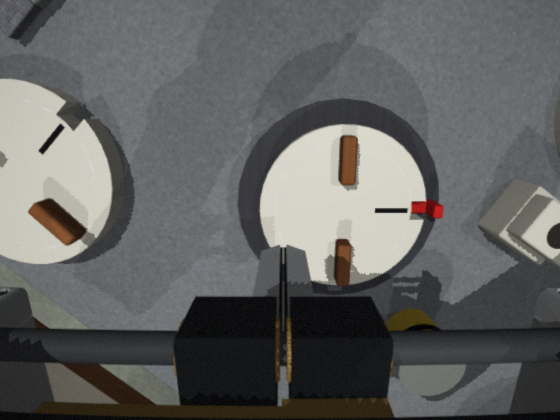

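The mould is down: the rib centres dropped from z 0.122 to 0.109 m, and the key sits in the notch. One move came back as "invalid input", but the tool is already clear. The jar and tub areas differ between pictures, probably because of the arm or its shadow, so I'll check that in the side view before handing in.

```bash
python3 - <<'E'
from h import *
def c(s,roi,f):
    i=s['img'].astype(int); x0,y0,x1,y1=roi; m=f(i[...,0],i[...,1],i[...,2])[y0:y1,x0:x1]; q=np.argwhere(m); return len(q),(q.mean(0)[::-1]+[x0,y0]).round(1)
red=lambda r,g,b:(r>60)&(g<r*.5)&(b<r*.5); yel=lambda r,g,b:(r>60)&(b<r*.5)&(g>r*.5); 
for f in ('b','b2'):
    s=load(f'pics/{f}.npy'); print(f,c(s,(315,295,355,330),red),c(s,(220,130,255,153),yel))
a=load('pics/a2.npy');b=load('pics/b2.npy')
cv2.imwrite('pics/fin.png',np.hstack([cv2.resize(x['img'],(400,300)) for x in (a,b)])[:,:,::-1])
E
```

```text
b (545, array([333.8, 312.2])) (249, array([238.6, 142.9]))
b2 (547, array([333.7, 312.2])) (236, array([238., 143.]))
```

View pics/fin.png

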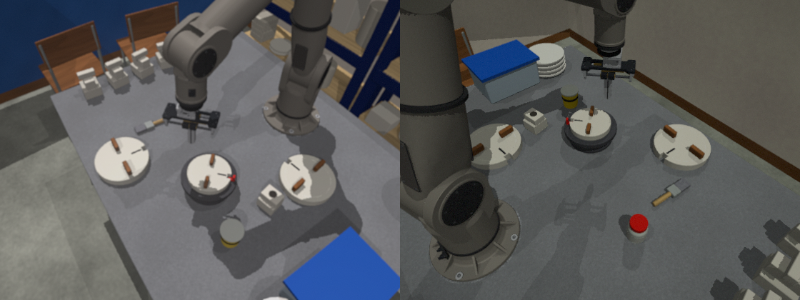

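The jar and tub have not moved; the arm only hides the jar, and the tub is in shadow. The gripper is clear above the wheel, so I'm handing in.

```bash
python3 -c "
from h import *
print(bot.read_state()['force']); print(workorder.job_done())"
```

```text
[ 0.28994363 -0.21596661 -0.16100359]
the job is handed in; nothing more can be done
None
```

The mould is home on the wheel head with the red key in its notch, and the job is handed in after about 8 s on the robot clock. I turned it about 42° counter-clockwise by pushing rib_right with the closed fingertips, then pressed down at its centre, without gripping or lifting it.

**Last checks:**
- **Alignment:** the notch line stands at 133.3–133.7° and the key at 133.4°.
- **Height:** the rib centres dropped about 13 mm by triangulation, against 12 mm expected. The press stopped hard with the TCP at 0.102 m, which is the home height.
- **Surroundings:** the jar and tub show no movement in the side view, within about half a pixel. The cup mould and brush areas hardly changed in the scene picture.
- **Clear of everything:** the gripper finished about 0.15 m above the mould, with wrist force near zero.

**What disagreed or was close:**
- The jar and tub areas differed in the scene picture. The side view showed this was the arm hiding the jar and a shadow on the tub.
- The final press peaked at about 38 N vertically at the fingertips, with a sideways part of about 14 N.
- One last, optional retreat move was refused as "invalid input" and I did not repeat it.

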